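# Draw a test card into the reader and start the reading

### The job

Feed the white test card into the reading position: press a fingertip on the finger mark on its top, firmly enough to grip but not so hard that its sprung platform sinks or the card cracks, and slide it along its channel toward the robot, without lifting it out, until it sits fully home against the blue end stop. Then push the green start button all the way down and let go, leaving the card home. Do not disturb the tube rack, the swab carton or the buffer bottle.

Things in the scene. Friction and masses are not known exactly. Their poses are not given: they have to be found in the camera images.
- reader: White card reader, fixed, maybe yawed; 345 x 150 mm. Origin at table height under the channel's centre line; x along the channel (card is drawn to -x), y to the console side, z up. Channel 62 mm wide, open above, guide tops 50 mm above the table; deck in front (x -97 to +20 mm), sprung platform behind it. Back housing (65 mm high) from x +140; console y +41 to +105, 53 mm high.
- stop_face (a point): Point on the end stop's face, reader x -98 mm, 40 mm above the table; axes as the reader's. The blue stop bar, 22 mm thick, top 46 mm above the table, closes the robot's end. Card home: front end on it, its centre 48 mm from it. The aluminium deck before it is 40 mm high at its back edge (x +20) and slopes down to the stop by 0 to 0.08 rad, unknown: up to 6 mm lower under the home card's centre.
- card_center (a point): Centre (half-way up) of the loose white test card: 96 mm long (x, along the channel), 58 wide, 6 thick, about 80 g, with a black and blue finger mark mid-top. It starts on the platform; the guides stand 3 mm above its top, so it cannot be pinched. Smooth underside and edges (friction 0.25), matt non-slip top (about 1). Over 25 N on it (pressing and pulling together) cracks it.
- start_button_top (a point): Top centre of the green round start button, 24 mm across, on a black collar on the console (reader x = -65 mm, y = +73 mm), about 75 mm above the table when released; it is pressed straight down.
- start_button (a joint): Travel of the start button in m: 0 released, 0.006 fully down (about 5 N there, about 1.5 N to begin); it springs back.
- tube_rack: White tube rack with capped tubes, loose, 150 x 85 mm, 82 mm high; origin at the centre of its underside. Leave alone.
- swab_carton: White and blue open carton of swabs, loose, 100 x 75 mm, 80 mm high; origin at the centre of its underside. Leave alone.
- buffer_bottle: Small buffer bottle with a blue cap, loose, 34 mm across, 75 mm high; origin at the centre of its underside. Leave alone.
- platform (a joint): Grey sprung platform under the waiting card, reader x +22 to +139 mm, top 41.2 mm above the table, its front 20 mm sloping down to deck height. Value in m: 0 up, grows as it sinks, at most 0.012. It holds up to about 9 N of pressing, then sinks 2.5 mm per further newton; a card pressed down with it runs against the deck's edge and jams. Draw with about 6 to 8 N.
- side_pad (a joint): Orange sprung pad at the +y side of the deck, reader x -70 to -18 mm, with a sloping lead-in. Value in m: 0 out, grows as the card pushes it aside, at most 0.006. It presses the card sideways with 3 to 5 N, so from about 70 mm of travel on the card takes some 3 to 6 N to pull; with under about 5 N of pressing the finger slips. It stays pressing when the card is home.
There are look-alikes about, which are no part of the job. Of the things like the part that bears card_center, leave any that is purple; of the rest the smaller one is meant.

How it is judged:
By the outcome, as a careful person would: the job done as asked, in the order asked, and still so for the second after the job is handed in, with the robot touching nothing.
It also fails if it takes over 61 s, if anything falls off the work surface, if the arm or the gripper's body presses on something with over 40 N, if the wrist force passes 120 N, or if a joint passes its speed limit or range.

### The arm

A 7-joint arm with a two-finger parallel gripper is mounted at the origin on the work surface. World frame = base frame: x ahead of the robot, y to its left, z up, the work surface at z = 0. Lengths are in m, angles in rad, forces in N, time in s.
With the tool pointing down it reaches from about 0.4 to 0.85 m from the base axis. Payload 4.5 kg.
Tool frame: the origin (TCP) lies at the very end of the fingers, on their centre line; the grasp point (between the pads) lies 19 mm behind it (r.grip_depth is the distance from the TCP to the grasp point, in m); z points along the fingers, x is the direction in which the jaws open and shut, and the axes are right-handed (so a half turn about z gives the same grasp; the last joint's range is limited). The gripper opens to 88 mm and grips with 3 to 60 N. Pads are 18 mm wide; open, the fingers measure 123 mm over their backs; the gripper's body (75 mm by 187 mm) begins 45 mm behind the grasp point.
Start: joints at [-1.303, 0.689, -0.195, 1.565, 0.157, 0.902, -0.215], TCP at [0.145, 0.608, 0.239] pointing down, gripper open.
Joint ranges: [-3.01, 3.01], [-0.46, 2.08], [-1.47, 1.51], [0.13, 2.56], [-1, 4.14], [0.04, 2.09], [-2.66, 2.66]. Speed limits (rad/s): [2.57, 2.57, 3.14, 3.14, 3.14, 3.14, 3.14].

### API

Orientations are given as a unit quaternion [x, y, z, w].
In Python, from plant import r gives the robot as it stands. The module is installed in compiled form; this text tells all that it offers.
- The arm moves only by the shell command python3 -m jog 'ROWS' [FORCE]. ROWS is JSON, a list of rows, each a list of 5 numbers: the shift along the tool's x, y, z in units of 1 m (1.0 is 1 m), then the turn about the tool's z in units of 360 degrees (1.0 is 360 degrees), then the closure, from 0 (fully open) to 1 (shut). In form: [[dx, dy, dz, yaw, fingers], ...]. A call has 1 to 20 rows; each row shifts and turns the commanded pose from where the row before left it, along the tool's axes as they then stand; what a row does not reach is not made up. A row lasts 1/10 s, in which the tool goes at most 50 mm and 8.59 degrees, less where a joint would pass 70% of its speed; a pose out of reach is approached as far as the arm can. A call with a number of a shift or a turn outside -1 to 1 is refused whole. A call with a gripper value outside its range is refused whole. The fingers move at their own pace and stop on an object; FORCE is the grip in N (left out, the last holds). Time passes only in rows, so rows that do not move let the fingers close. It gives the time, the measured TCP pose, the force and the opening at its end, in the units of the state.
- r.get_state(): the state, without advancing time (a new reading comes with each control period).
- r.snapshot(name): name is "scene" or "top"; returns the picture (420x560x3 uint8, red, green, blue); there is no depth.
- r.get_calibration(name): a dict with "mtx" (3x3 intrinsics, pixels), "R" (3x3) and "t" (3): a world point X has camera coordinates R X + t. Camera axes: x right, y down, z forward; pixel columns grow to the right and rows downward; lengths in m; the calibration is good to about 2 mm. A picture is of the moment at which its call begins. get_calibration takes no time and is no camera call.
- r.finish_job(): hands the job in, once; it reports no verdict.
Trained networks look in the newest picture that a camera, given by its name, has taken for a name from the list of things; names that differ only in an ending like _2 or _b are one class to them, and where a whole thing is asked for, a point or a joint stands for the part that bears it (a point fixed in the world has none). Each returns a list of dicts, best first, with "score" (0 to 1); they miss things now and then, are a little off and sometimes report something else, mostly with a low value. They report only what shows in the picture. A call takes as long as a camera call. They do not tell look-alikes from the thing itself.
- r.cut_out(thing, camera): "pixels" (420x560 bool, what is visible of it) and "rect" ([left, top, right, bottom] in pixels, round what is visible of it).
The state is a dict: "clock": time; "q": joint angles; "qd": joint speeds; "joint_torque": joint torques, N m; "tool_pos": TCP position; "eef_rot": TCP orientation; "contact_force": force on the tool from outside, world axes, zero at the start; "moment": the same for the moment, N m; "opening": opening from 0.0 (shut) to 1.0 (fully open).
Only numpy, scipy, OpenCV 4.12 (cv2) and the standard library are available. Lean on these libraries where they do the work, as an engineer would, in place of code of your own. Each camera call takes 0.05 s, during which the arm holds its last target.

## Working session

There is one attempt and no reset: what is moved stays moved. The work goes in short steps, Python scripts to look and compute and a shell command to move; the robot and the scene stay as the last step left them, time stands still between calls to the robot, and variables do not carry over. Pictures are saved under pics/ and viewed, and the job is handed in when it is done.

```bash
mkdir -p pics; python3 - <<'E'
from plant import r
import cv2
for n in("scene","top"):
    im=r.snapshot(n); cv2.imwrite(f"pics/{n}0.png",im[:,:,::-1])
    c=r.get_calibration(n); print(n,c["mtx"].tolist(),c["R"].tolist(),c["t"].tolist())
s=r.get_state(); print({k:s[k] for k in("clock","tool_pos","eef_rot","contact_force","opening")})
E
```

```text
scene [[455.6257738560391, 0.0, 285.2187292337594], [0.0, 455.6257738560391, 215.32818374681017], [0.0, 0.0, 1.0]] [[-0.35317906550894507, 0.9355448342828341, -0.004517823915547529], [0.6674879323603704, 0.24859494205226065, -0.70189772398784], [-0.6555336816972147, -0.25091117518503786, -0.7122634163901426]] [0.15065265618970908, -0.34199740882964236, 1.4183475001650454]
top [[480.6905188565966, 0.0, 283.38481646818485], [0.0, 480.6905188565966, 212.1780052188475], [0.0, 0.0, 1.0]] [[-0.010681154210784126, -0.9999392449567895, -0.0027238465396560636], [-0.9876249010008215, 0.01097578636089495, -0.15644995058125577], [0.15647034181544697, 0.0010190726206413217, -0.9876821318739906]] [0.07549449669313618, 0.6038093043774255, 0.9452438845306217]
{'clock': 0.1, 'tool_pos': array([0.14470077, 0.60746671, 0.2380015 ]), 'eef_rot': array([ 7.84716069e-01,  6.19854885e-01, -5.82744041e-04,  5.22990902e-04]), 'contact_force': array([0.70358613, 0.07848249, 0.07002007]), 'opening': 0.998945488088277}
```

View pics/scene0.png

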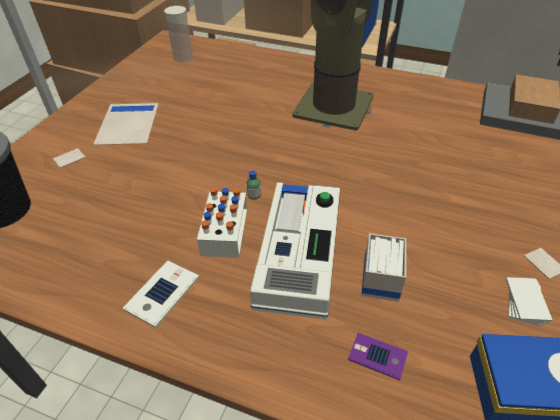

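View pics/top0.png

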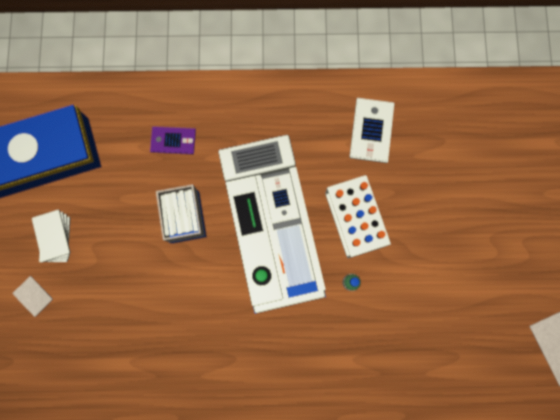

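The top view shows the reader with the card waiting at about (283,195), the stop at (302,289) and the button at (262,275). The larger white card at (372,130) and the purple one at (173,140) are look-alikes. I'll measure these next.

```bash
cat > h.py <<'E'
import numpy as np,cv2
from plant import r
def ray(n,u,v,z):
    c=r.get_calibration(n);K,R,t=[np.array(c[k]) for k in("mtx","R","t")]
    d=R.T@np.linalg.inv(K)@[u,v,1.];o=-R.T@t
    return o+d*(z-o[2])/d[2]
def proj(n,X):
    c=r.get_calibration(n);K,R,t=[np.array(c[k]) for k in("mtx","R","t")]
    p=K@(R@np.array(X)+t);return p[:2]/p[2]
E
python3 - <<'E'
from h import *
a=r.snapshot("top");b=r.snapshot("scene")
cv2.imwrite("pics/topz.png",cv2.resize(a[125:320,200:400],None,fx=3,fy=3,interpolation=cv2.INTER_CUBIC)[:,:,::-1])
cv2.imwrite("pics/scz.png",cv2.resize(b[175:315,240:360],None,fx=4,fy=4,interpolation=cv2.INTER_CUBIC)[:,:,::-1])
for th,z in(("start_button_top",.075),("card_center",.047),("reader",.05),("tube_rack",.08),("buffer_bottle",.075),("swab_carton",.08)):
  for cam in("top","scene"):
    for d in r.cut_out(th,cam)[:4]:
        v,u=np.nonzero(d["pixels"]);print(th,cam,round(d["score"],2),d["rect"],u.mean(),v.mean(),ray(cam,u.mean(),v.mean(),z)[:2].round(4),len(u), np.round(cv2.minAreaRect(np.c_[u,v].astype(np.float32))[2],1))
E
```

```text
start_button_top top 0.64 [257.7, 269.9, 265.2, 281.9] 261.69 275.03 [0.4755 0.1129] 100 90.0
start_button_top scene 0.39 [321.2, 190.5, 326.9, 199.5] 324.7846153846154 196.56923076923076 [0.4849 0.1169] 65 90.0
start_button_top scene 0.28 [248.4, 185.8, 339.5, 319.1] 298.86962159613347 252.88294235529884 [0.6592 0.1171] 8483 5.4
card_center top 0.79 [263.2, 175.6, 298.0, 222.8] 280.50122249388755 198.26242868785656 [0.634  0.0746] 1227 77.2
card_center top 0.75 [352.3, 97.9, 391.6, 162.5] 371.42850510677806 130.19591457753017 [ 0.7788 -0.1199] 2154 7.1
card_center top 0.74 [149.5, 127.1, 196.4, 155.1] 172.77252843394575 140.48031496062993 [0.7611 0.3016] 1143 4.1
card_center top 0.49 [257.5, 266.1, 265.6, 283.3] 261.61538461538464 275.56043956043953 [0.4753 0.1144] 91 45.0
card_center scene 0.96 [126.3, 263.3, 199.6, 328.5] 161.35125 293.345 [ 0.8235 -0.103 ] 2400 42.3
card_center scene 0.79 [349.8, 331.9, 409.7, 381.9] 378.3425480769231 355.77524038461536 [0.8048 0.3131] 1664 20.3
card_center scene 0.68 [268.3, 232.7, 300.1, 271.6] 283.1303441084463 249.1970802919708 [0.639  0.0758
[... 447 characters left out ...]
 3174 71.6
tube_rack scene 0.97 [195.4, 187.5, 248.0, 255.8] 222.71304347826086 223.75652173913045 [ 0.6442 -0.0572] 2875 9.1
buffer_bottle top 0.54 [342.6, 271.8, 363.1, 288.2] 351.4179104477612 282.11567164179104 [ 0.4599 -0.0631] 268 90.0
buffer_bottle scene 0.67 [249.5, 168.3, 260.7, 199.0] 253.32544378698225 185.77218934911244 [ 0.5074 -0.0473] 338 90.0
swab_carton top 0.67 [155.1, 186.8, 206.1, 247.0] 180.8935144609991 214.61042944785277 [0.5968 0.2736] 2282 80.5
swab_carton scene 0.62 [359.6, 236.1, 405.5, 301.1] 384.37195828505213 267.1792197759753 [0.6395 0.2834] 2589 5.0
swab_carton scene 0.61 [318.4, 192.0, 332.3, 198.9] 324.8101265822785 196.36708860759492 [0.4895 0.118 ] 79 90.0
```

View pics/topz.png

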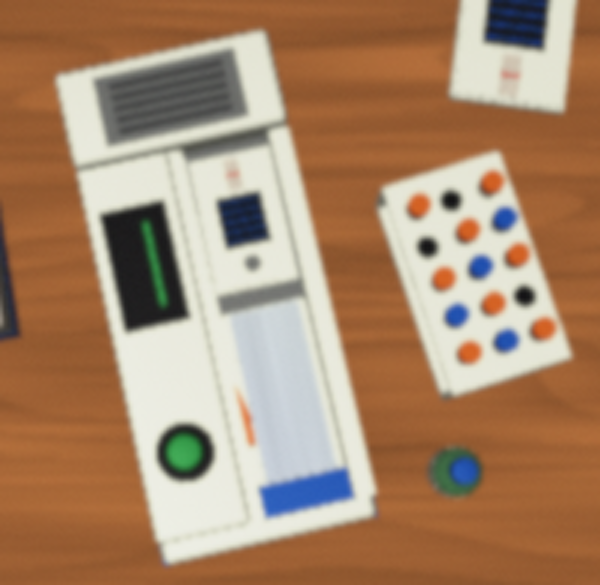

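View pics/scz.png

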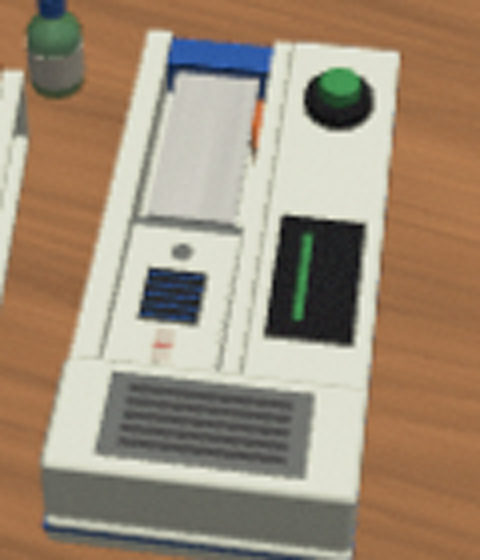

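```bash
cat > fit.py <<'E'
from h import *
from scipy.optimize import least_squares
L=[("top",(-65,73,75),(184,452)),("top",(-98,31,46),(260,489)),("top",(-98,-31,46),(347,470)),("top",(-120,31,46),(267,517)),("top",(-120,-31,46),(354,497)),("top",(140,105,65),(78,168)),("top",(140,-45,65),(287,122)),
("scene",(-65,73,75),(341,81)),("scene",(-120,-31,46),(172,41)),("scene",(-120,31,46),(272,47)),("scene",(-98,31,46),(270,73)),("scene",(-98,-31,46),(168,64)),("scene",(140,-45,65),(65,361)),("scene",(140,105,65),(367,388))]
def px(n,p): 
    return ((p[0]+.5)/3-.5+200,(p[1]+.5)/3-.5+125) if n=="top" else ((p[0]+.5)/4-.5+240,(p[1]+.5)/4-.5+175)
def w(P,X):
    c,s=np.cos(P[2]),np.sin(P[2]);x,y,z=np.array(X)/1000
    return [P[0]+c*x-s*y,P[1]+s*x+c*y,z]
def res(P,sel=("top","scene")): return np.concatenate([proj(n,w(P,X))-px(n,p) for n,X,p in L if n in sel])
if __name__=="__main__":
  for sel in(("top","scene"),("top",),("scene",)):
    o=least_squares(res,[.57,.07,.2],args=(sel,),loss="soft_l1")
    print(sel,o.x.round(4)); print(res(o.x,sel).reshape(-1,2).round(1).tolist())
    if len(sel)==2:
      P=o.x;np.save("P.npy",P)
      for nm,X in(("btn",(-65,73,75)),("stop",(-98,0,40)),("home centre",(-50,0,46))):print(nm,np.round(w(P,X),4))
      c,s=np.cos(P[2]),np.sin(P[2])
      for cam,p in(("top",(243,219)),("scene",(173,295))):
        q=ray(cam,*px(cam,p),.0472)-[P[0],P[1],0]; print("mark reader xy",cam,c*q[0]+s*q[1],-s*q[0]+c*q[1])
E
python3 fit.py
```

```text
('top', 'scene') [0.5555 0.0565 0.2142]
[[0.1, -0.8], [-0.7, -1.3], [0.2, -1.9], [-0.6, 0.1], [0.4, -0.2], [-1.1, -0.6], [0.5, -1.2], [-0.2, -1.0], [0.1, -1.7], [0.8, -0.8], [0.2, -1.1], [-0.3, -1.4], [0.0, -3.4], [0.3, -1.5]]
btn [0.4765 0.114  0.075 ]
stop [0.4597 0.0356 0.04  ]
home centre [0.5066 0.0458 0.046 ]
mark reader xy top 0.08169408440938072 0.0004189464630912042
mark reader xy scene 0.08375654411572137 0.0003077734580121082
('top',) [0.5538 0.0561 0.2127]
[[0.2, 0.1], [-0.6, -0.5], [0.3, -1.0], [-0.5, 1.0], [0.5, 0.7], [-0.9, 0.1], [0.7, -0.4]]
('scene',) [0.56   0.0578 0.2171]
[[-0.3, 0.3], [-0.2, -0.4], [0.5, 0.5], [0.0, 0.2], [-0.6, -0.0], [-0.1, -1.4], [0.6, 0.3]]
```

```bash
cat > st.py <<'E'
from fit import *
from scipy.spatial.transform import Rotation as Ro
import sys
P=np.load("P.npy")
s=r.get_state();R=Ro.from_quat(s["eef_rot"]).as_matrix();p=np.array(s["tool_pos"])
c,sn=np.cos(P[2]),np.sin(P[2]);ex=np.array([c,sn,0]);ey=np.array([-sn,c,0])
d=p-[P[0],P[1],0]
f=np.array(s["contact_force"])
print("t %.2f reader xyz(mm) %s force reader %s open %.3f"%(s["clock"],np.round([d@ex*1000,d@ey*1000,p[2]*1000],2),np.round([f@ex,f@ey,f[2]],2),s["opening"]))
ang=lambda a:np.degrees(np.arctan2(a@ey,a@ex))
print("tool x ang in reader %.2f deg, y %.2f; tilt z %s q7 %.2f"%(ang(R[:,0]),ang(R[:,1]),R[:,2].round(4),s["q"][6]))
if len(sys.argv)>3:
    X=[float(a) for a in sys.argv[1:4]]
    print("tool delta mm",(R.T@(np.array(w(P,X))-p)*1000).round(2))
E
python3 st.py 82 0 75
```

```text
t 0.80 reader xyz(mm) [-284.13  626.25  238.76] force reader [-0.37 -0.2   0.02] open 1.002
tool x ang in reader 64.34 deg, y -25.66; tilt z [-0.e+00  1.e-04 -1.e+00] q7 -0.22
tool delta mm [-405.92  601.25  163.71]
```

```bash
python3 -m jog '[[0,0,0,-0.0238,1],[0,0,0,-0.0238,1],[0,0,0,-0.0238,1],[0,0,0,0,1]]' 40; python3 st.py 82 0 150
```

```text
clock: 1.2
tool_pos: [0.145, 0.608, 0.2387]
eef_rot: [0.627, 0.779, -0.0, -0.0]
contact_force: [-0.4, 0.4, -0.3]
opening: 0.659
t 1.20 reader xyz(mm) [-283.92  626.15  238.67] force reader [-0.36  0.45 -0.28] open 0.659
tool x ang in reader 90.05 deg, y 0.05; tilt z [-5.e-04  1.e-04 -1.e+00] q7 0.14
tool delta mm [-626.47  365.45   88.39]
```

```bash
python3 -m jog '[[-0.025,0.0145,0,0,1],[-0.025,0.0145,0,0,1],[-0.025,0.0145,0,0,1],[-0.025,0.0145,0,0,1],[-0.025,0.0145,0,0,1],[-0.025,0.0145,0,0,1],[-0.025,0.0145,0,0,1],[-0.025,0.0145,0,0,1],[-0.025,0.0145,0,0,1],[-0.025,0.0145,0,0,1],[-0.025,0.0145,0,0,1],[-0.025,0.0145,0,0,1],[-0.025,0.0145,0,0,1],[-0.025,0.0145,0,0,1],[-0.025,0.0145,0,0,1],[-0.025,0.0145,0,0,1],[-0.025,0.0145,0,0,1],[-0.025,0.0145,0,0,1],[-0.025,0.0145,0,0,1],[-0.025,0.0145,0,0,1]]'; python3 st.py 82 0 150
```

```text
clock: 3.2
tool_pos: [0.5355, 0.1804, 0.2388]
eef_rot: [0.629, 0.777, 0.0, 0.0]
contact_force: [-0.1, -0.1, 0.8]
opening: 0.004
t 3.20 reader xyz(mm) [  6.84 125.33 238.83] force reader [-0.14 -0.11  0.79] open 0.004
tool x ang in reader 89.79 deg, y -0.21; tilt z [ 3.e-04  2.e-04 -1.e+00] q7 1.08
tool delta mm [-125.06   75.59   88.84]
```

```bash
python3 -m jog '[[-0.025,0.015,-0.0,0,1],[-0.025,0.015,0,0,1],[-0.025,0.015,0,0,1],[-0.025,0.015,0,0,1],[-0.025,0.0155,0,0,1],[0,0,0.03,0,1],[0,0,0.03,0,1],[0,0,0.03,0,1],[0,0,0.03,0,1],[0,0,0.03,0,1],[0,0,0.01,0,1],[0,0,0,0,1],[0,0,0,0,1]]'; python3 st.py 82 0 50; python3 - <<'E'
from h import *
a=r.snapshot("top");b=r.snapshot("scene")
A=cv2.resize(a[125:320,200:400],None,fx=2.8,fy=2.8,interpolation=cv2.INTER_CUBIC)
cv2.imwrite("pics/t1.png",A[:,:,::-1]);cv2.imwrite("pics/s1.png",cv2.resize(b[150:315,220:360],None,fx=3.6,fy=3.6,interpolation=cv2.INTER_CUBIC)[:,:,::-1])
E
```

```text
clock: 4.5
tool_pos: [0.636, 0.0756, 0.0799]
eef_rot: [0.628, 0.778, 0.001, 0.001]
contact_force: [0.4, -0.0, 1.3]
opening: 0.005
t 4.50 reader xyz(mm) [82.77  1.61 79.88] force reader [ 0.39 -0.13  1.27] open 0.005
tool x ang in reader 89.97 deg, y -0.03; tilt z [ 1.9e-03  4.0e-04 -1.0e+00] q7 1.23
tool delta mm [-1.61 -0.83 29.88]
```

View pics/s1.png

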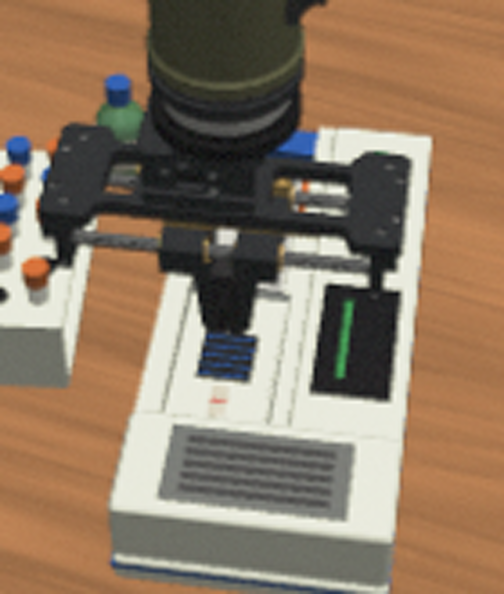

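View pics/t1.png

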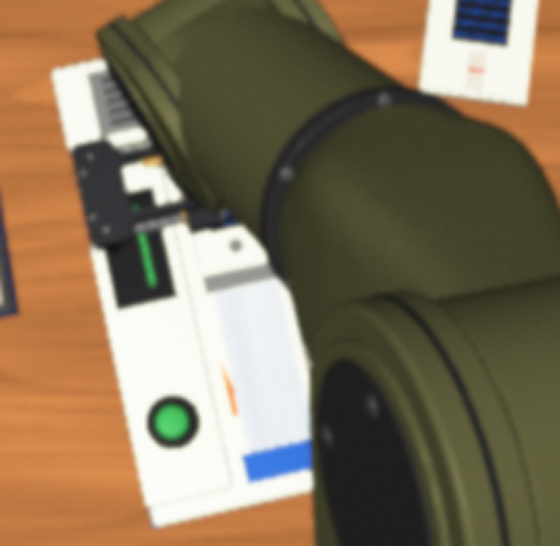

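The fingertip is above the mark. Scene zoom shows it at about (228,330) with the mark at (228,357), still 33 mm higher. I'll lower it.

```bash
python3 -m jog '[[-0.0015,0,0.01,0,1],[0,0,0.01,0,1],[0,0,0.006,0,1],[0,0,0,0,1],[0,0,0,0,1]]'; python3 st.py 82 0 47; python3 -m jog '[[0,0,0.001,0,1],[0,0,0.001,0,1],[0,0,0,0,1]]';python3 st.py
```

```text
clock: 5.1
tool_pos: [0.6352, 0.0739, 0.0524]
eef_rot: [0.627, 0.779, -0.0, -0.0]
contact_force: [-0.3, 0.1, 0.6]
opening: 0.002
t 5.10 reader xyz(mm) [81.65  0.13 52.37] force reader [-0.22  0.19  0.55] open 0.002
tool x ang in reader 90.04 deg, y 0.04; tilt z [-6.e-04  1.e-04 -1.e+00] q7 1.22
tool delta mm [-0.13  0.35  5.37]
clock: 5.4
tool_pos: [0.6355, 0.0739, 0.0508]
eef_rot: [0.627, 0.779, 0.0, 0.0]
contact_force: [-0.6, 0.0, -0.1]
opening: 0.007
t 5.40 reader xyz(mm) [8.187e+01 1.000e-02 5.078e+01] force reader [-0.56  0.16 -0.12] open 0.007
tool x ang in reader 90.04 deg, y 0.04; tilt z [ 2.e-04  1.e-04 -1.e+00] q7 1.22
```

```bash
python3 - <<'E'
from h import *
b=r.snapshot("scene");cv2.imwrite("pics/s2.png",cv2.resize(b[175:315,240:360],None,fx=4,fy=4,interpolation=cv2.INTER_CUBIC)[:,:,::-1])
print(proj("scene",r.get_state()["tool_pos"]))
E
```

```text
[282.8558714  246.54954717]
```

View pics/s2.png

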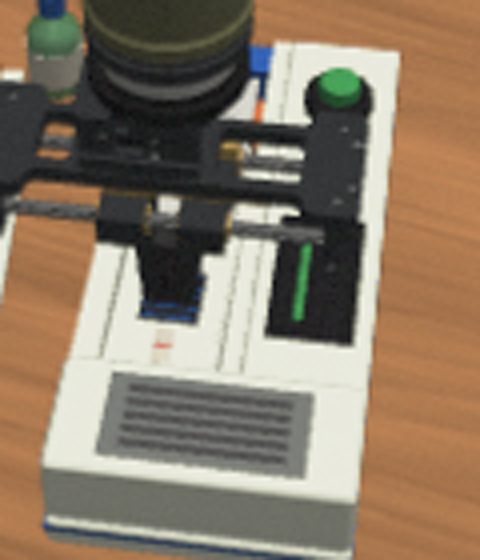

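```bash
for i in 1 ; do python3 -m jog '[[0,0,0.001,0,1],[0,0,0.001,0,1],[0,0,0,0,1]]' >/dev/null;python3 st.py|head -1; python3 -m jog '[[0,0,0.0005,0,1],[0,0,0,0,1]]'>/dev/null;python3 st.py|head -1; python3 -m jog '[[0,0,0.0005,0,1],[0,0,0,0,1]]'>/dev/null;python3 st.py|head -1; done
```

```text
t 5.75 reader xyz(mm) [8.169e+01 3.000e-02 4.855e+01] force reader [ 0.37 -0.72  0.94] open 0.005
t 5.95 reader xyz(mm) [8.178e+01 2.000e-02 4.816e+01] force reader [ 0.54 -0.59 -0.25] open 0.006
t 6.15 reader xyz(mm) [8.187e+01 1.000e-02 4.777e+01] force reader [-0.41  0.53  1.35] open 0.006
```

```bash
 python3 -m jog '[[0,0,0.0005,0,1],[0,0,0,0,1]]' >/dev/null;python3 st.py|head -1; python3 -m jog '[[0,0,0.0005,0,1],[0,0,0,0,1]]'>/dev/null;python3 st.py|head -1; python3 -m jog '[[0,0,0,0,1]]'>/dev/null;python3 st.py|head -1
```

```text
t 6.35 reader xyz(mm) [81.89  0.   47.75] force reader [-2.    0.13  4.78] open 0.006
t 6.55 reader xyz(mm) [8.190e+01 3.000e-02 4.749e+01] force reader [-0.92  0.68  7.89] open 0.007
t 6.65 reader xyz(mm) [81.92  0.   47.54] force reader [-1.89 -0.4   6.73] open 0.002
```

```bash
 python3 -m jog '[[0,-0.001,0,0,1],[0,-0.002,0,0,1],[0,-0.002,0,0,1]]' >/dev/null;python3 st.py|head -1; python3 -m jog '[[0,-0.002,0,0,1],[0,-0.002,0,0,1]]' >/dev/null;python3 st.py|head -1
```

```text
t 6.95 reader xyz(mm) [78.74  0.16 47.74] force reader [1.25 1.01 5.53] open 0.004
t 7.15 reader xyz(mm) [74.79  0.26 47.75] force reader [ 1.79 -0.19  5.56] open 0.006
```

```bash
 python3 -m jog '[[0,-0.002,0.0002,0,1],[0,-0.002,0,0,1]]' >/dev/null;python3 st.py|head -1; python3 -m jog '[[0,-0.002,0,0,1],[0,-0.002,0,0,1],[0,-0.002,0,0,1]]' >/dev/null;python3 st.py|head -1
python3 - <<'E'
from h import *
b=r.snapshot("scene");cv2.imwrite("pics/s3.png",cv2.resize(b[175:315,240:360],None,fx=4,fy=4,interpolation=cv2.INTER_CUBIC)[:,:,::-1])
E
```

```text
t 7.35 reader xyz(mm) [71.09  0.28 47.72] force reader [ 2.74 -0.26  5.92] open 0.003
t 7.65 reader xyz(mm) [65.07  0.3  47.71] force reader [1.17 0.53 5.97] open 0.004
```

View pics/s3.png

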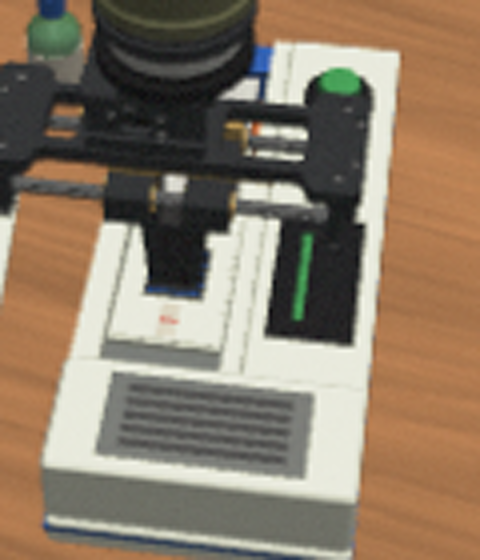

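The card is following: its rear edge now shows a gap at about (165,352), and the finger is still on the mark. I'll keep going.

```bash
 python3 -m jog '[[0,-0.002,0.0001,0,1],[0,-0.002,0,0,1],[0,-0.002,0,0,1]]' >/dev/null;python3 st.py|head -1; python3 -m jog '[[0,-0.002,0,0,1],[0,-0.002,0,0,1],[0,-0.002,0,0,1]]' >/dev/null;python3 st.py|head -1;python3 -m jog '[[0,-0.002,0,0,1],[0,-0.002,0,0,1]]' >/dev/null;python3 st.py|head -1
```

```text
t 8.00 reader xyz(mm) [59.26  0.31 47.68] force reader [2.35 0.13 6.91] open 0.007
t 8.30 reader xyz(mm) [53.2   0.32 47.63] force reader [ 2.69 -0.4   7.17] open 0.004
t 8.50 reader xyz(mm) [49.23  0.31 47.61] force reader [ 1.76 -0.1   6.79] open 0.003
```

```bash
 python3 -m jog '[[0,-0.002,0,0,1],[0,-0.002,0,0,1]]' >/dev/null;python3 st.py|head -1; python3 -m jog '[[0,-0.002,0,0,1],[0,-0.002,0,0,1]]' >/dev/null;python3 st.py|head -1;python3 -m jog '[[0,-0.002,0,0,1]]' >/dev/null;python3 st.py|head -1
```

```text
t 8.70 reader xyz(mm) [45.25  0.32 47.62] force reader [ 1.44 -0.07  6.69] open 0.001
t 8.90 reader xyz(mm) [41.19  0.27 47.58] force reader [ 1.9  -0.86  7.  ] open 0.006
t 9.00 reader xyz(mm) [39.13  0.26 47.54] force reader [ 1.67 -0.34  6.36] open 0.004
```

```bash
 python3 -m jog '[[0,-0.002,0,0,1],[0,-0.002,0,0,1]]' >/dev/null;python3 st.py|head -1; python3 -m jog '[[0,-0.002,0.0001,0,1],[0,-0.002,0,0,1]]' >/dev/null;python3 st.py|head -1;python3 -m jog '[[0,-0.002,0.0001,0,1]]' >/dev/null;python3 st.py|head -1
```

```text
t 9.20 reader xyz(mm) [35.    0.27 47.46] force reader [1.98 0.55 6.95] open 0.008
t 9.40 reader xyz(mm) [31.1   0.28 47.4 ] force reader [ 1.57 -0.09  6.57] open 0.006
t 9.50 reader xyz(mm) [29.17  0.31 47.33] force reader [2.06 0.26 7.  ] open 0.005
```

```bash
 python3 -m jog '[[0,-0.002,0.0001,0,1],[0,-0.002,0.0001,0,1]]' >/dev/null;python3 st.py|head -1; python3 -m jog '[[0,-0.002,0.0001,0,1],[0,-0.002,0.0001,0,1]]' >/dev/null;python3 st.py|head -1;python3 -m jog '[[0,-0.002,0.0001,0,1]]' >/dev/null;python3 st.py|head -1
```

```text
t 9.70 reader xyz(mm) [25.42  0.27 47.24] force reader [1.78 0.21 7.47] open 0.003
t 9.90 reader xyz(mm) [21.67  0.33 47.15] force reader [2.33 0.58 7.93] open 0.004
t 10.00 reader xyz(mm) [19.79  0.34 47.1 ] force reader [ 2.63 -0.38  9.43] open 0.002
```

```bash
 python3 -m jog '[[0,-0.002,0,0,1]]' >/dev/null;python3 st.py|head -1; python3 -m jog '[[0,-0.002,0,0,1]]' >/dev/null;python3 st.py|head -1;python3 -m jog '[[0,-0.002,0,0,1]]' >/dev/null;python3 st.py|head -1
python3 - <<'E'
from h import *
b=r.snapshot("scene");cv2.imwrite("pics/s4.png",cv2.resize(b[175:315,240:360],None,fx=4,fy=4,interpolation=cv2.INTER_CUBIC)[:,:,::-1])
E
```

```text
t 10.10 reader xyz(mm) [17.8   0.35 47.11] force reader [ 2.16 -0.31  7.46] open 0.007
t 10.20 reader xyz(mm) [15.71  0.31 47.05] force reader [2.9  0.45 6.66] open 0.004
t 10.30 reader xyz(mm) [13.71  0.3  47.04] force reader [ 2.68 -0.49  8.04] open 0.006
```

View pics/s4.png

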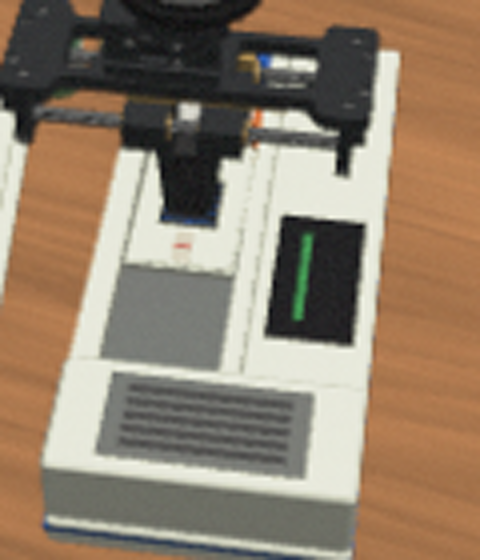

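```bash
 python3 -m jog '[[0,-0.002,0.0001,0,1]]' >/dev/null;python3 st.py|head -1; python3 -m jog '[[0,-0.002,0.0001,0,1]]' >/dev/null;python3 st.py|head -1;python3 -m jog '[[0,-0.002,0.0001,0,1],[0,-0.002,0.0001,0,1]]' >/dev/null;python3 st.py|head -1
```

```text
t 10.45 reader xyz(mm) [12.02  0.18 46.97] force reader [ 3.46 -0.21  7.53] open 0.005
t 10.55 reader xyz(mm) [10.18 -0.07 46.95] force reader [ 3.59 -0.96  8.75] open 0.005
t 10.75 reader xyz(mm) [ 6.5  -0.38 46.85] force reader [ 4.07 -2.43  9.02] open 0.007
```

```bash
 python3 -m jog '[[-0.0002,-0.002,0,0,1]]' >/dev/null;python3 st.py|head -1; python3 -m jog '[[-0.0002,-0.002,0.0001,0,1]]' >/dev/null;python3 st.py|head -1;python3 -m jog '[[0,-0.002,0.0001,0,1],[0,-0.002,0.0001,0,1]]' >/dev/null;python3 st.py|head -1
```

```text
t 10.85 reader xyz(mm) [ 4.51 -0.53 46.85] force reader [ 2.97 -1.62  9.02] open 0.003
t 10.95 reader xyz(mm) [ 2.74 -0.7  46.83] force reader [ 3.83 -0.3   8.56] open 0.002
t 11.15 reader xyz(mm) [-0.3  -0.66 46.78] force reader [ 4.88 -1.62  8.7 ] open 0.001
```

```bash
 python3 -m jog '[[0,-0.002,0.0001,0,1],[0,-0.002,0.0001,0,1]]' >/dev/null;python3 st.py|head -1; python3 -m jog '[[0,-0.002,0.0001,0,1],[0,-0.002,0.0001,0,1]]' >/dev/null;python3 st.py|head -1;python3 -m jog '[[0,-0.002,0.0001,0,1],[0,-0.002,0.0001,0,1]]' >/dev/null;python3 st.py|head -1
```

```text
t 11.35 reader xyz(mm) [-3.73 -0.61 46.69] force reader [ 5.06 -1.5   8.51] open 0.006
t 11.55 reader xyz(mm) [-8.   -0.6  46.55] force reader [ 5.16 -2.25 10.47] open 0.006
t 11.75 reader xyz(mm) [-11.91  -0.73  46.44] force reader [ 4.42 -1.38 11.96] open 0.007
```

```bash
 python3 -m jog '[[0,-0.002,0,0,1],[0,-0.002,0,0,1]]' >/dev/null;python3 st.py|head -1; python3 -m jog '[[0,-0.002,0,0,1],[0,-0.002,0.0001,0,1]]' >/dev/null;python3 st.py|head -1;python3 -m jog '[[0,-0.002,0,0,1],[0,-0.002,0.0001,0,1]]' >/dev/null;python3 st.py|head -1
python3 - <<'E'
from h import *
b=r.snapshot("scene");cv2.imwrite("pics/s5.png",cv2.resize(b[175:315,240:360],None,fx=4,fy=4,interpolation=cv2.INTER_CUBIC)[:,:,::-1])
E
```

```text
t 11.95 reader xyz(mm) [-16.16  -0.82  46.31] force reader [ 5.42 -2.34  9.81] open 0.003
t 12.15 reader xyz(mm) [-20.18  -0.87  46.17] force reader [ 4.67 -1.87 10.24] open 0.003
t 12.35 reader xyz(mm) [-24.13  -0.92  46.07] force reader [ 5.61 -2.28 11.93] open 0.005
```

View pics/s5.png

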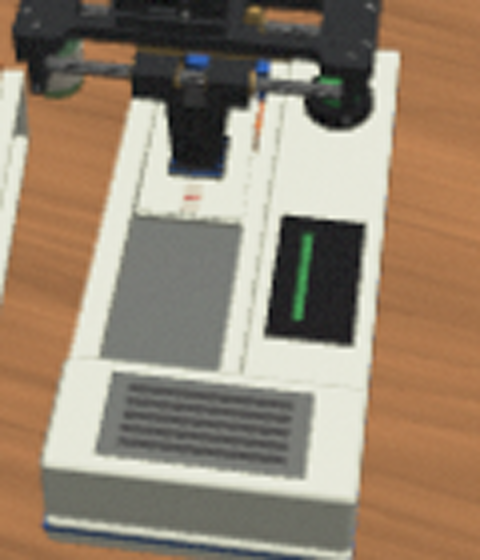

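```bash
 python3 -m jog '[[0,-0.002,-0.0001,0,1],[0,-0.002,0,0,1]]' >/dev/null;python3 st.py|head -1; python3 -m jog '[[0,-0.002,0,0,1],[0,-0.002,0,0,1]]' >/dev/null;python3 st.py|head -1;python3 -m jog '[[0,-0.002,0,0,1],[0,-0.002,0,0,1]]' >/dev/null;python3 st.py|head -1
```

```text
t 12.60 reader xyz(mm) [-28.36  -0.98  46.02] force reader [ 5.49 -2.77 10.82] open 0.010
t 12.80 reader xyz(mm) [-32.37  -1.05  45.97] force reader [ 5.39 -1.99  9.73] open 0.007
t 13.00 reader xyz(mm) [-36.43  -1.11  45.91] force reader [ 4.83 -1.99 10.54] open 0.006
```

```bash
 python3 -m jog '[[0,-0.002,0,0,1],[0,-0.002,0,0,1]]' >/dev/null;python3 st.py|head -1; python3 -m jog '[[0,-0.0015,0,0,1],[0,-0.0015,0,0,1]]' >/dev/null;python3 st.py|head -1;python3 -m jog '[[0,-0.001,0,0,1],[0,-0.001,0,0,1]]' >/dev/null;python3 st.py|head -1
```

```text
t 13.20 reader xyz(mm) [-40.53  -1.32  45.91] force reader [ 4.96 -2.93 10.78] open -0.001
t 13.40 reader xyz(mm) [-43.61  -1.4   45.88] force reader [ 5.11 -3.27 10.65] open 0.004
t 13.60 reader xyz(mm) [-45.68  -1.52  45.85] force reader [ 3.95 -3.03 10.64] open 0.003
```

```bash
 for k in 1; do python3 -m jog '[[0,-0.001,0,0,1],[0,-0.0005,0,0,1]]' >/dev/null;python3 st.py|head -1; python3 -m jog '[[0,-0.001,0,0,1]]' >/dev/null;python3 st.py|head -1;python3 -m jog '[[0,-0.0005,0,0,1]]' >/dev/null;python3 st.py|head -1; done
```

```text
t 13.80 reader xyz(mm) [-47.27  -1.59  45.84] force reader [ 5.01 -2.7   9.41] open 0.001
t 13.90 reader xyz(mm) [-48.15  -1.6   45.83] force reader [ 4.7  -3.2  10.37] open 0.004
t 14.00 reader xyz(mm) [-48.77  -1.62  45.85] force reader [ 4.24 -3.32 10.36] open 0.007
```

```bash
 python3 -m jog '[[0,-0.0005,0,0,1]]' >/dev/null;python3 st.py|head -1; python3 -m jog '[[0,-0.0005,0,0,1]]' >/dev/null;python3 st.py|head -1;python3 -m jog '[[0,-0.0005,0,0,1]]' >/dev/null;python3 st.py|head -1; python3 -m jog '[[0,-0.0005,0,0,1]]' >/dev/null;python3 st.py|head -1
```

```text
t 14.10 reader xyz(mm) [-49.27  -1.67  45.83] force reader [ 3.94 -2.94  9.74] open 0.005
t 14.20 reader xyz(mm) [-49.75  -1.67  45.81] force reader [ 4.7  -3.55 10.73] open 0.007
t 14.30 reader xyz(mm) [-50.3   -1.68  45.81] force reader [ 4.25 -2.65  9.83] open 0.004
t 14.40 reader xyz(mm) [-50.8   -1.69  45.82] force reader [ 4.93 -2.9  10.22] open 0.004
```

```bash
 python3 - <<'E'
from h import *
b=r.snapshot("scene");cv2.imwrite("pics/s6.png",cv2.resize(b[165:265,260:360],None,fx=6,fy=6,interpolation=cv2.INTER_CUBIC)[:,:,::-1])
E
```

```text
(no output)
```

View pics/s6.png

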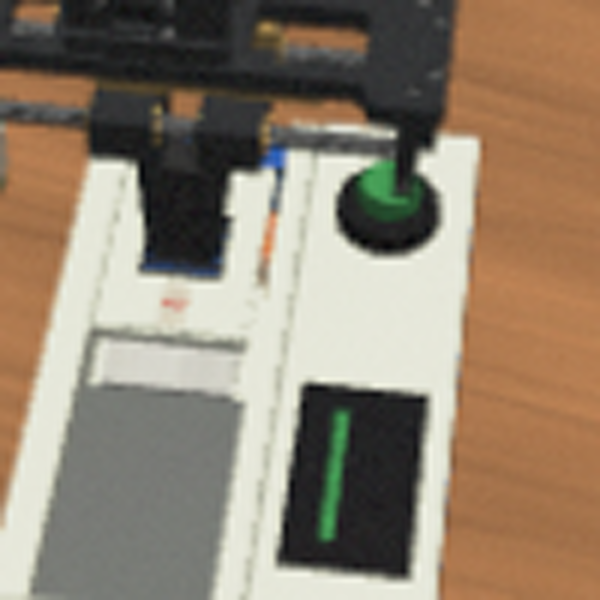

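```bash
 python3 -m jog '[[0,-0.0005,0,0,1]]' >/dev/null;python3 st.py|head -1; python3 -m jog '[[0,-0.0005,0,0,1]]' >/dev/null;python3 st.py|head -1;python3 -m jog '[[0,-0.0005,0,0,1]]' >/dev/null;python3 st.py|head -1; python3 -m jog '[[0,-0.0005,0,0,1]]' >/dev/null;python3 st.py|head -1
python3 - <<'E'
from fit import *
P=np.load("P.npy");c,s=np.cos(P[2]),np.sin(P[2])
for u,v in((95,331),(245,341),(170,336),(175,302)):
  q=ray("scene",(u+.5)/6-.5+260,(v+.5)/6-.5+165,.046)-[P[0],P[1],0];print("edge",c*q[0]+s*q[1],-s*q[0]+c*q[1])
E
```

```text
t 14.55 reader xyz(mm) [-50.86  -1.68  45.83] force reader [ 6.21 -4.26  9.29] open 0.004
t 14.65 reader xyz(mm) [-50.91  -1.71  45.81] force reader [ 6.79 -3.33  8.21] open 0.008
t 14.75 reader xyz(mm) [-51.04  -1.63  45.83] force reader [ 7.68 -2.96  8.96] open 0.004
t 14.85 reader xyz(mm) [-51.36  -1.49  45.82] force reader [ 6.14 -2.94  7.91] open 0.006
edge 0.003037824180236612 -0.02862688737915462
edge 0.00025797077878267 0.02675072296622711
edge 0.0016451814216918452 -0.0008839754714004464
edge -0.01602588098091798 -0.0015396633966363133
```

The x position stalled at -50.9 mm while the pull rose to about 7.7 N, so the card is against the stop. I'll lift and check.

```bash
 python3 -m jog '[[0,0,-0.001,0,1],[0,0,-0.002,0,1],[0,0,-0.005,0,1],[0,0,-0.02,0,1],[0,0,-0.03,0,1],[0,0,-0.03,0,1],[0,0.03,-0.01,0,1],[0,0.03,0,0,1],[0,0.03,0,0,1],[0,0.03,0,0,1],[0,0.03,0,0,1],[0,0,0,0,1]]' >/dev/null;python3 st.py|head -1; python3 - <<'E'
from h import *
b=r.snapshot("scene");cv2.imwrite("pics/s7.png",cv2.resize(b[165:265,260:360],None,fx=6,fy=6,interpolation=cv2.INTER_CUBIC)[:,:,::-1])
a=r.snapshot("top");cv2.imwrite("pics/t7.png",cv2.resize(a[200:310,220:340],None,fx=5,fy=5,interpolation=cv2.INTER_CUBIC)[:,:,::-1])
E
```

```text
t 16.05 reader xyz(mm) [ 95.6    0.27 142.02] force reader [-1.16 -0.05 -0.68] open 0.007
```

View pics/s7.png

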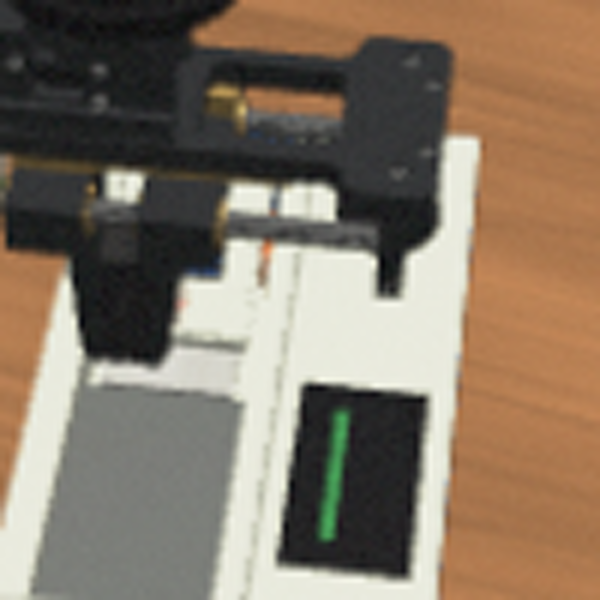

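View pics/t7.png

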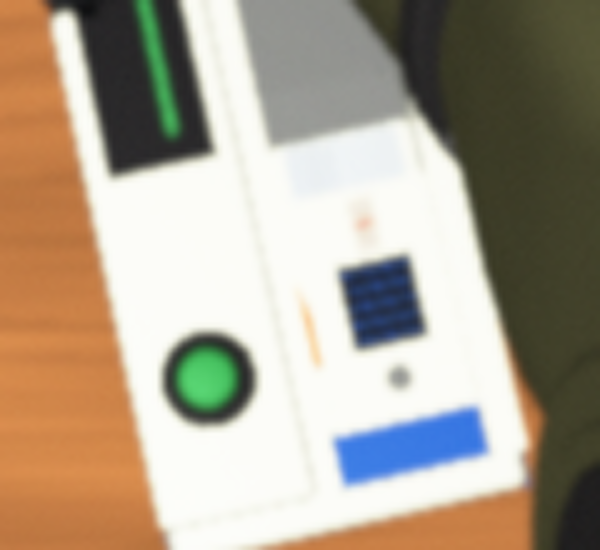

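```bash
 python3 - <<'E'
from fit import *
a=r.snapshot("top")
g=a[200:310,220:340].astype(float)
o=np.clip((g-200)/55,0,1)**2*255
o=cv2.resize(o.astype(np.uint8),None,fx=5,fy=5,interpolation=cv2.INTER_CUBIC)
P=np.load("P.npy")
cv2.imwrite("pics/t8.png",o[:,:,::-1])
f=lambda X:((proj("top",w(P,X))-[220,200]+.5)*5-.5).round(0)
for X in((-98,-31,46),(-98,31,46),(-2,-30,44),(-2,28,44),(20,-31,40),(20,31,40),(-50,-1,44)):print(X,f(X))
E
```

```text
(-98, -31, 46) [480. 399.]
(-98, 31, 46) [330. 434.]
(-2, -30, 44) [423. 170.]
(-2, 28, 44) [285. 202.]
(20, -31, 40) [412. 119.]
(20, 31, 40) [267. 153.]
(-50, -1, 44) [380. 300.]
```

View pics/t8.png

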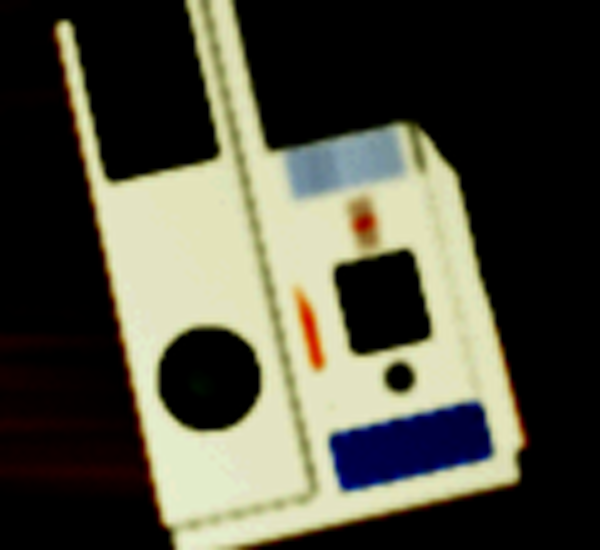

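```bash
 python3 -m jog '[[0.025,-0.01,-0.01,0,1],[0.03,-0.02,-0.01,0,1],[0.03,-0.02,-0.01,0,1],[0.03,-0.02,-0.01,0,1],[0.03,-0.02,0,0,1],[0.03,-0.02,0,0,1],[0.03,-0.02,0,0,1],[0.02,-0.02,0,0,1]]' >/dev/null;python3 st.py -65 73 85; python3 - <<'E'
from fit import *
b=r.snapshot("scene");cv2.imwrite("pics/s9.png",cv2.resize(b[175:275,255:355],None,fx=6,fy=6,interpolation=cv2.INTER_CUBIC)[:,:,::-1])
P=least_squares(res,[.57,.07,.2],args=(("scene",),),loss="soft_l1").x
f=lambda X:((proj("scene",w(P,X))-[255,175]+.5)*6-.5).round(0)
for X in((-98,-31,46),(-98,31,46),(-98,-31,43),(-2,-30,45.5),(-2,28,45.5),(20,-31,40),(20,31,40),(-50,-1,45.5)):print(X,f(X))
E
```

```text
t 17.00 reader xyz(mm) [-60.07 226.16 182.62] force reader [ 1.44  0.75 -1.53] open 0.001
tool x ang in reader 90.17 deg, y 0.17; tilt z [-1.3e-03  2.0e-04 -1.0e+00] q7 0.83
tool delta mm [-153.18   -5.27   97.56]
(-98, -31, 46) [159.  96.]
(-98, 31, 46) [315. 111.]
(-98, -31, 43) [159. 102.]
(-2, -30, 45.5) [122. 271.]
(-2, 28, 45.5) [278. 287.]
(20, -31, 40) [110. 324.]
(20, 31, 40) [279. 342.]
(-50, -1, 45.5) [218. 189.]
```

View pics/s9.png

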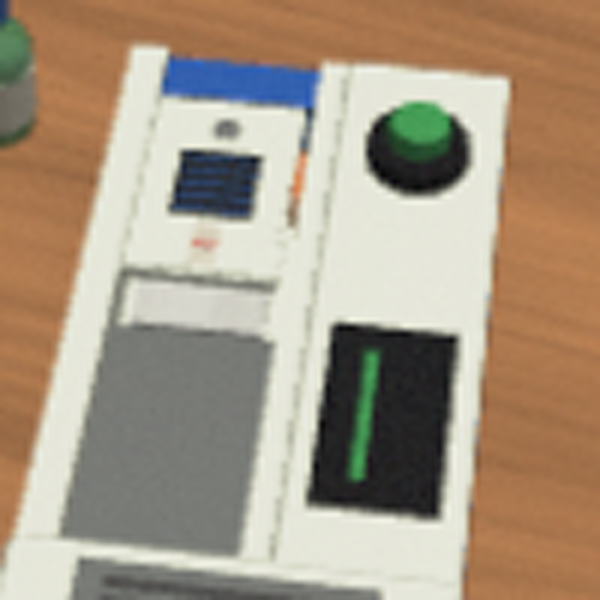

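The card's rear edge at (122,268)-(277,281) matches the home prediction within 1–2 mm, and there is no gap to the blue stop. Now for the button.

```bash
 python3 -m jog '[[-0.03,0,0.01,0,1],[-0.03,-0.001,0.01,0,1],[-0.03,-0.001,0.01,0,1],[-0.03,-0.001,0.01,0,1],[-0.03,-0.001,0.01,0,1],[-0.003,-0.001,0.02,0,1],[0,0,0.02,0,1],[0,0,0,0,1],[0,0,0,0,1]]' >/dev/null;python3 st.py -65 73 77;python3 - <<'E'
from h import *
b=r.snapshot("scene");cv2.imwrite("pics/s10.png",cv2.resize(b[165:265,270:370],None,fx=6,fy=6,interpolation=cv2.INTER_CUBIC)[:,:,::-1])
E
```

```text
t 17.95 reader xyz(mm) [-63.25  71.41  92.66] force reader [-0.49  0.38  0.57] open 0.003
tool x ang in reader 90.06 deg, y 0.06; tilt z [-1.4e-03 -6.0e-04 -1.0e+00] q7 0.97
tool delta mm [ 1.59 -1.72 15.66]
```

View pics/s10.png

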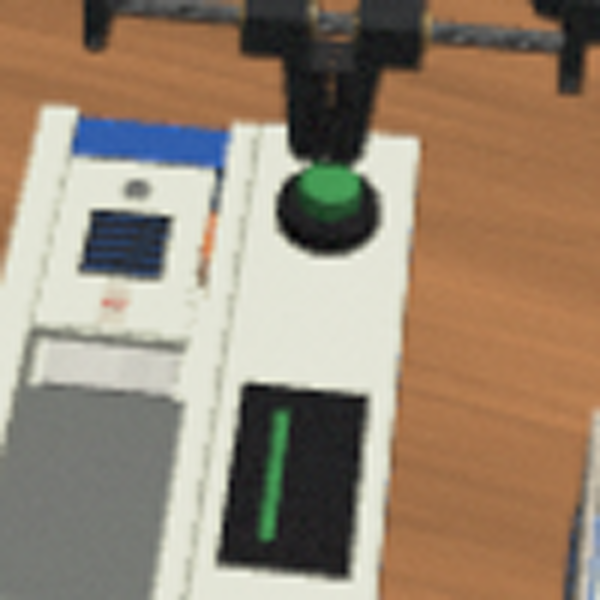

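```bash
 python3 -m jog '[[0.0005,-0.001,0.008,0,1],[0,0,0.006,0,1],[0,0,0.001,0,1],[0,0,0,0,1]]' >/dev/null;python3 st.py|head -1; python3 -m jog '[[0,0,0.001,0,1],[0,0,0.001,0,1],[0,0,0,0,1]]' >/dev/null;python3 st.py|head -1; python3 -m jog '[[0,0,0.001,0,1],[0,0,0.001,0,1],[0,0,0,0,1]]' >/dev/null;python3 st.py|head -1;
```

```text
t 18.40 reader xyz(mm) [-63.4   72.07  77.11] force reader [ 0.77 -0.35  0.28] open 0.004
t 18.70 reader xyz(mm) [-63.08  72.03  75.38] force reader [-0.63  0.58  1.89] open 0.004
t 19.00 reader xyz(mm) [-63.08  72.01  73.34] force reader [ 0.07 -0.06  2.53] open 0.004
```

```bash
 python3 -m jog '[[0,0,0.001,0,1],[0,0,0.001,0,1],[0,0,0,0,1]]' >/dev/null;python3 st.py|head -1; python3 -m jog '[[0,0,0.001,0,1],[0,0,0.001,0,1],[0,0,0,0,1]]' >/dev/null;python3 st.py|head -1; python3 -m jog '[[0,0,0.001,0,1],[0,0,0,0,1]]' >/dev/null;python3 st.py|head -1;python3 -m jog '[[0,0,0.001,0,1],[0,0,0,0,1]]' >/dev/null;python3 st.py|head -1;
```

```text
t 19.30 reader xyz(mm) [-63.07  72.02  71.32] force reader [-0.11 -0.55  3.04] open 0.005
t 19.60 reader xyz(mm) [-63.08  72.03  69.48] force reader [-0.22  0.94  5.54] open 0.007
t 19.80 reader xyz(mm) [-63.08  72.07  69.29] force reader [-1.35 -0.47 15.06] open 0.010
t 20.00 reader xyz(mm) [-63.    72.02  69.12] force reader [-3.94  1.13 24.45] open 0.003
```

The button bottomed out at z 69.2 mm after about 6 mm of travel, with the force jumping from 5 to 24 N. I'll release it and retreat.

```bash
 python3 -m jog '[[0,0,-0.002,0,1],[0,0,-0.003,0,1],[0,0,-0.005,0,1],[0,0,-0.02,0,1],[0,0,-0.03,0,1],[0,0,-0.03,0,1],[0.03,0,-0.01,0,1],[0.03,0,0,0,1],[0.03,0,0,0,1],[0.03,0,0,0,1],[0.03,0,0,0,1],[0,0,0,0,1],[0,0,0,0,1],[0,0,0,0,1]]' >/dev/null;python3 st.py|head -1; python3 - <<'E'
from h import *
b=r.snapshot("scene");cv2.imwrite("pics/s11.png",cv2.resize(b[175:275,255:355],None,fx=6,fy=6,interpolation=cv2.INTER_CUBIC)[:,:,::-1])
cv2.imwrite("pics/s11f.png",b[:,:,::-1])
E
```

```text
t 21.40 reader xyz(mm) [-63.66 220.27 166.97] force reader [0.59 0.21 1.07] open 0.005
```

View pics/s11.png

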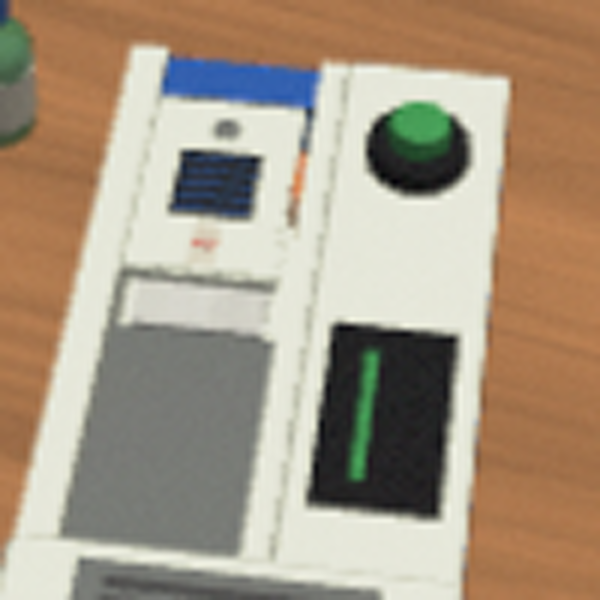

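View pics/s11f.png

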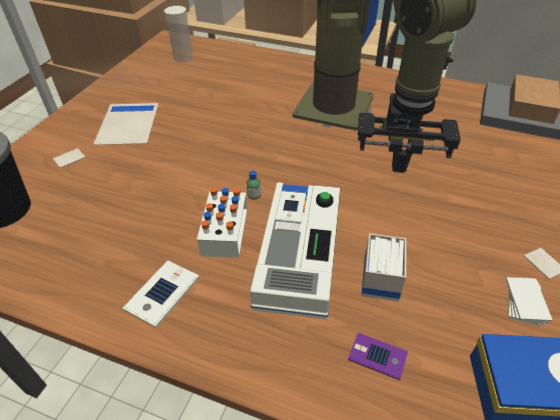

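The card is still home with its rear edge at (122,268)-(277,281). The button is back up at (420,125), and the rack, carton and bottle haven't moved. I'll hand the job in.

```bash
python3 -c "
from plant import r
print(r.finish_job())"
```

```text
the job is handed in; nothing more can be done
None
```

The white test card is home against the blue end stop, and the green start button was then pressed fully down and released. I handed the job in at about 21 s of the 61 s allowed; it reports no verdict.

- **Slide:** I pressed the closed fingertip on the finger mark, with about 5.5–9.5 N on the platform and up to about 12 N on the deck. The highest combined force I read was about 14 N, under the 25 N cracking limit. Readings came only every 0.1–0.3 s, so short peaks between them would not show. I stopped when the finger stalled at reader x ≈ -51 mm and the pull rose from about 4.5 N to 7.7 N.
- **Button:** it went down 6 mm and bottomed out at about 69 mm height with 24 N on it, then sprang back.
- **Last checks:** the final picture shows the card in the same place as before the button press, with no visible gap at the stop. The button is up, the rack, carton and bottle look unmoved, and the arm is clear of everything.
- **Disagreements:** the two cameras' separate fits of the reader's position differ by about 6 mm along the channel. With both cameras combined, the card's rear edge came out about 3–4 mm short of home. The scene camera alone puts it home within 1–2 mm, and the top camera agrees to about the same. I relied on those and on the stall at the stop.
- **Slip at the stop:** in the last 0.5 mm step of the pull, the finger moved about 0.3 mm and the pull dropped, so it may have slipped slightly on the card.

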